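# Seat a bar in the drilling fixture and nip up its clamp screw

## Robot

A 7-joint arm with a two-finger parallel gripper is mounted at the origin on the work surface. World frame = base frame: x ahead of the robot, y to its left, z up, the work surface at z = 0. Lengths are in m, angles in rad, forces in N, time in s.
With the tool pointing down it reaches from about 0.35 to 0.9 m from the base axis. Payload 8.1 kg.
Tool frame: the origin (TCP) lies between the finger pads; the fingertips stand ahead of it and the grasp point (between the pads) is the TCP (arm.nose_length is the z of the fingertips in the tool frame, in m); z points along the fingers, y is the line along which they close (so a half turn about z gives the same grasp; the last joint's range is limited). The gripper opens to 92 mm and grips with 3 to 60 N. Pads are 19 mm wide; open, the fingers measure 130 mm over their backs; the gripper's body (75 mm by 190 mm) begins 47 mm behind the grasp point.
Start: joints at [1.061, 0.434, 0.025, 1.573, -0.012, 1.134, -0.075], TCP at [0.247, -0.574, 0.246] pointing down, gripper open.
Joint ranges: [-2.62, 2.62], [-0.44, 2.09], [-1.27, 1.32], [0.08, 2.57], [-1.32, 4.46], [0.12, 2], [-2.74, 2.74]. Speed limits (rad/s): [2.22, 2.22, 3.01, 3.01, 3.14, 3.14, 3.14].

## Interface

Orientations are given as a rotation vector (axis times angle).
In Python, from cell import sensors, optics, arm gives the robot as it stands.
- The arm moves only by the tool arm_command, never from a script. Its argument "deltas" is one flat list of numbers, 7 for each row, row after row: the turn, a rotation vector about the world's x, y, z as a fraction of full scale, then the shift along the world's x, y, z as a fraction of full scale, then the finger opening in mm, from 0 to 91.8. In form: [wx, wy, wz, dx, dy, dz, fingers, wx, wy, wz, dx, dy, dz, fingers, ...]. A call has 1 to 20 rows; each row is the pose to reach, as a shift and turn from the pose commanded when the call began; what a row does not reach only later rows make up. Full scale, the value 1, is 1 m for a shift and 90 degrees for a turn. A row lasts 1/10 s, in which the tool goes at most 50 mm and 8.59 degrees, less where a joint would pass 70% of its speed; a pose out of reach is approached as far as the arm can. A call with a number of a shift or a turn outside -1 to 1 is refused whole. A call with a gripper value outside its range is refused whole. The fingers move at their own pace and stop on an object; "force" is the grip in N (left out, the last holds). Time passes only in rows, so rows that repeat a pose let the fingers close. It gives the time, the measured TCP pose, the force, the opening and the grip force at its end, in the units of the state.
- sensors.observe(): the state, without advancing time (a new reading comes with each control period).
- optics.get_image(name): name is "scene" or "top" or "wrist"; returns the picture (400x640x3 uint8, blue, green, red); there is no depth.
- optics.calibration(name): a dict with "camera_matrix" (3x3 intrinsics, pixels), "D" ([k1, k2, p1, p2, k3] as OpenCV has them; the pictures are not rectified), "rvec" (rotation vector, rad) and "tvec" (3), from world to camera coordinates, as OpenCV has them. Camera axes: x right, y down, z forward; pixel columns grow to the right and rows downward; lengths in m; the calibration is good to about 2 mm. A picture is of the moment at which its call begins: read the wrist's pose just before it. calibration takes no time and is no camera call; for the wrist camera it gives the pose at the moment of the call.
- arm.sign_off(): hands the job in; it is judged then, once.
The state is a dict: "clock": time; "joints": joint angles; "dq": joint speeds; "joint_efforts": joint torques, N m; "position": TCP position; "ee_rot": TCP orientation; "force": force on the tool from outside, world axes, zero at the start; "ft_torque": the same for the moment, N m; "width": opening from 0.0 (shut) to 1.0 (fully open); "gripper_force": force on a finger pad.
Only numpy, scipy, OpenCV 4.12 (cv2) and the standard library are available. Lean on these libraries where they do the work, as an engineer would, in place of code of your own. Each camera call takes 0.05 s, during which the arm holds its last target. There are 200 camera calls.

## Task

Get the bar ready for drilling: slide it along the V-blocks until its end rests against the end stop, without ramming it, then turn the knurled clamp screw clockwise until its foot seats on the bar and nip it up snug. Stop once the resistance has clearly risen, because a screw driven hard marks the finished bar. Let go, leaving the bar home against the stop and the things lying around the fixture undisturbed.

Things in the scene. Friction and masses are not known exactly. Their poses are not given: they have to be found in the camera images.
- fixture: Steel drilling fixture bolted to the bench. Base plate 110 x 260 x 16 mm; V-blocks 60 mm wide, tops 55 mm up: one 50 mm long at y +45 mm, one 40 mm long at y -45; end stop at the +y end; over the first V-block a clamp bridge 96 (x) x 24 (y) mm, top 100 mm up plus a 6 mm boss round the screw. Origin: middle of the underside. The bar lies along its y axis, 55 mm up; z up. Never moves.
- screw_axis (a point): Fixed point on the clamp screw's upright axis, 138 mm above the bench (fixture frame 0, 45, 138 mm); the middle of the head stands 1 to 10 mm below it. Feel: running free, the screw drags about 0.12 N m. Once its foot bears on the bar the torque rises above that by 0.15 to 0.3 N m per radian. Snug is a rise of 0.11 to 0.16 N m; under 0.08 the bar is not held, over 0.19 it gets marked.
- clamp_screw: Clamp screw with a knurled steel thumb head 38 mm across, 20 mm tall, upright in the middle of the bridge; 13 to 21 mm clear below it. Origin: middle of the head; z up; this frame sinks with the screw but does not turn. Clockwise from above drives it down, 12 mm a turn (quick thread); it stays where left. Its brass foot starts 2 to 6 mm off the bar, not known exactly (1.0 to 3.1 rad to touch).
- end_stop: Upright steel plate 60 x 14 mm across the +y end of the base plate, from 16 to 78 mm above the bench; its face towards the bar looks along the fixture's -y. Origin: foot of that face.
- stop_face (a point): Point on the end stop's face where the middle of the bar's end must come to rest (fixture frame x 0, y +100, z 55 mm).
- bar: Bright round steel bar, 25 mm diameter, 200 mm long, about 0.77 kg, lying loose in the two V-blocks and under the bridge, 12 to 40 mm short of the end stop at the start. Origin: its middle, on the axis; y runs along it towards the stop. It takes 4 to 10 N to slide.
- bar_end (a point): Middle of the bar's end on the stop side (bar frame y +100 mm).
- bar_tail (a point): Middle of the bar's other end, a flat face that can be pushed on (bar frame y -100 mm). When the bar is home it overhangs the nearer V-block by 35 mm.
- carton: Small cardboard carton of fixings, 75 x 110 x 55 mm, on the bench beside the fixture. Origin: centre of its underside. To be left alone.
- oil_tin: Green tin, 56 mm across, 85 mm tall, standing beside the fixture. Origin: centre of its underside. To be left alone.
- screwdriver: Screwdriver with a black handle, 190 mm long, lying on the robot's side of the fixture. To be left alone.
- tape_roll: White roll of tape, 90 mm across and 24 mm high, lying flat beyond the end stop. Origin: centre of its underside. To be left alone.
Not all that is in view belongs to the job. Of the things like the bar, leave any that is orange, purple or turquoise; of the rest the smaller one is meant.

How it is judged:
By the outcome, as a careful person would: the job done as asked, in the order asked, and still so for the second after the job is handed in, with the robot touching nothing.
It also fails if it takes over 72 s, if anything falls off the work surface, if the arm or the gripper's body presses on something with over 40 N, if the wrist force passes 120 N, or if a joint passes its speed limit or range.

## Working session

There is one attempt and no reset: what is moved stays moved. The work goes in short steps, Python scripts to look and compute and a tool call to move; the robot and the scene stay as the last step left them, time stands still between calls to the robot, and variables do not carry over. Pictures are saved under pics/ and viewed, at most 10 in all, crops included, and the job is handed in when it is done.

Besides the shell and the picture viewer there is one more tool, called as name(argument=value, ...) on one line, values as JSON. arm_command: Moves the arm, as the interface text tells. Its arguments: {"type":"object","properties":{"deltas":{"type":"array","items":{"type":"number"}},"force":{"type":"number"}},"required":["deltas"]}

```bash
mkdir -p pics; ls
python3 - <<'E'
from cell import sensors, optics, arm
import cv2,numpy as np
s=sensors.observe(); print(s, arm.nose_length)
for n in("scene","top"):
    im=optics.get_image(n); cv2.imwrite(f"pics/{n}0.png",im)
    c=optics.calibration(n); print(n,{k:np.round(v,4).tolist() for k,v in c.items()})
E
```

```text
pics
{'clock': 0.0, 'joints': array([ 1.0613978 ,  0.43523538,  0.02498877,  1.57409053, -0.01159663,
        1.13401775, -0.07508684]), 'dq': array([-1.69778914e-03,  9.01323326e-04, -5.55605419e-04,  6.39158315e-04,
        2.95501156e-04,  9.83465566e-05, -4.42553900e-04]), 'joint_efforts': array([-3.60805570e-04, -6.67860603e+01,  9.84772369e-01, -3.14465117e+01,
       -6.05715998e-02,  4.28675185e-02,  1.44726982e-04]), 'position': array([ 0.24704228, -0.57357452,  0.24493999]), 'ee_rot': array([-3.07534997e+00, -6.34183967e-01,  7.45687500e-04]), 'force': array([-0.94811812,  0.66922314,  0.02673608]), 'ft_torque': array([-0.01136588,  0.02331897,  0.0065845 ]), 'gripper_force': 0.0, 'width': 1.0001877388207088} 0.019
scene {'camera_matrix': [[376.6374, 0.0, 321.0307], [0.0, 376.6374, 197.3969], [0.0, 0.0, 1.0]], 'D': [-0.0276, 0.0, 0.0, 0.0, 0.0], 'rvec': [0.9246, 2.607, -0.9201], 'tvec': [0.3017, -0.2819, 1.4132]}
top {'camera_matrix': [[424.2061, 0.0, 324.8105], [0.0, 424.2061, 205.3234], [0.0, 0.0, 1.0]], 'D': [-0.022, 0.0, 0.0, 0.0, 0.0], 'rvec': [2.1816, -2.1233, 0.1488], 'tvec': [0.1393, 0.5129, 1.1773]}
```

View pics/top0.png

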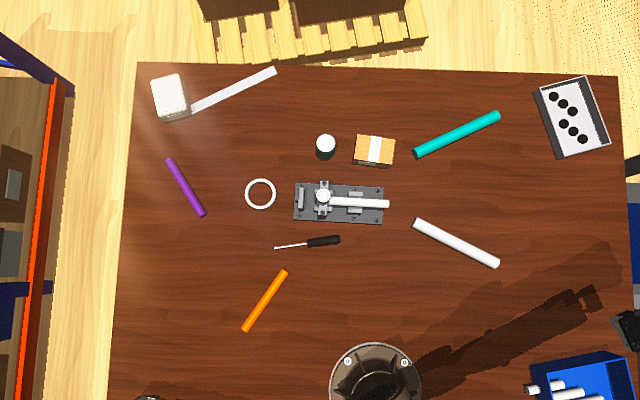

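View pics/scene0.png

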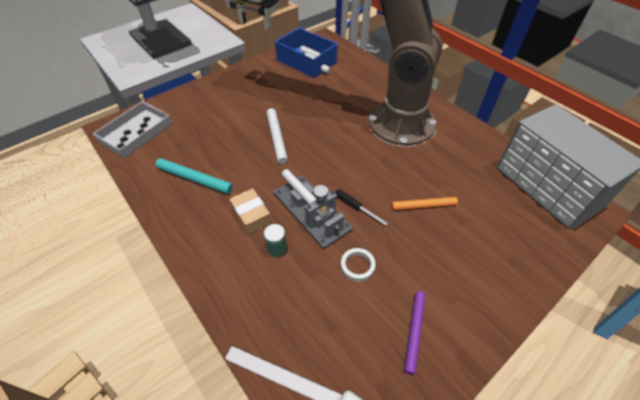

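The scene in the top view:
- Bar-like things: white in the fixture (360,203), larger white on the bench (457,243), turquoise (457,134), purple (186,187) and orange (265,300). By the rule, the white bar in the V-blocks is the smaller uncoloured one.
- The end stop is at about (300,198), to the left, which is world +y. The screw head is at (323,196).
- Tin (325,146), carton (374,150), tape (260,194), screwdriver (308,242).

Next I'll confirm with an enlarged crop and measure.

```bash
cat > h.py <<'E'
import cv2,numpy as np
from cell import sensors, optics, arm
def ray(c,uv):
    K=c["camera_matrix"];R=cv2.Rodrigues(np.array(c["rvec"],float))[0];t=np.array(c["tvec"],float)
    p=cv2.undistortPoints(np.array([[uv]],float),np.array(K),np.array(c["D"]))[0,0]
    return -R.T@t, R.T@np.array([p[0],p[1],1.])
def onz(c,uv,z):
    o,d=ray(c,uv); return o+d*(z-o[2])/d[2]
def proj(c,P):
    return cv2.projectPoints(np.array(P,float).reshape(-1,3),np.array(c["rvec"],float),np.array(c["tvec"],float),np.array(c["camera_matrix"]),np.array(c["D"]))[0].reshape(-1,2)
E
python3 - <<'E'
from h import *
im=cv2.imread("pics/top0.png");c=optics.calibration("top")
x0,y0,w,h=285,172,112,60
cr=cv2.resize(im[y0:y0+h,x0:x0+w],None,fx=7,fy=7,interpolation=cv2.INTER_CUBIC);cv2.imwrite("pics/crop1.png",cr)
for n,uv,z in [("screw",(323,196),.14),("tail",(389,204),.055),("bl",(293,222),.016)]: print(n,onz(c,uv,z).round(4))
print(onz(c,(325,146),.085),onz(c,(374,150),.055),onz(c,(260,194),.024),onz(c,(308,242),.02))
E
```

```text
screw [0.519  0.1587 0.14  ]
tail [ 0.5149 -0.0271  0.055 ]
bl [0.4604 0.2436 0.016 ]
[0.66909282 0.15715242 0.085     ] [0.66973447 0.01674713 0.055     ] [0.53828433 0.34134795 0.024     ] [0.40389868 0.19833533 0.02      ]
```

View pics/crop1.png

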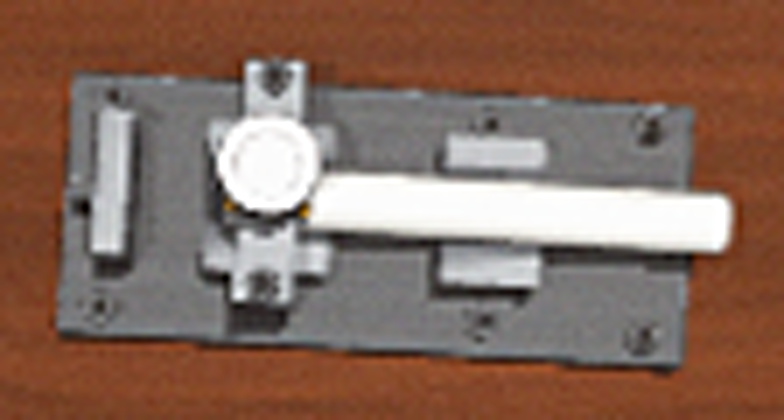

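The crop shows the white bar in the V-blocks passing under the bridge. Its tail is at crop (730,222), the stop's face at about (130,180), and the plate corners at (75,75), (690,107), (58,333) and (678,367). This is the bar meant: white, and smaller than the loose white one.

Run:
```python
from h import *
c=optics.calibration("top");cs=optics.calibration("scene")
f=lambda x,y:((x+.5)/7-.5+285,(y+.5)/7-.5+172)
C=np.array([onz(c,f(*p),.016)for p in[(75,75),(690,107),(678,367),(58,333)]])[:,:2]
print(C.round(4)); ctr=C.mean(0)
ey=(C[0]+C[3]-C[1]-C[2]);ey/=np.linalg.norm(ey);ex=np.array([ey[1],-ey[0]])
print("ctr",ctr,"ey",ey,"yaw of ey deg",np.degrees(np.arctan2(ey[1],ey[0])))
print("size",np.linalg.norm(C[0]-C[1]),np.linalg.norm(C[0]-C[3]))
for n,p in dict(screw=(0,.045),stop=(0,.1),home_tail=(0,-.1)).items(): print(n,(ctr+ex*p[0]+ey*p[1]).round(4))
h=onz(c,f(267,164),.143);t=onz(c,f(731,222),.06); print("head seen",h.round(4),"tail seen",t.round(4),"along",(t[:2]-ctr)@ey, (t[:2]-ctr)@ex)
# scene crop
im=cv2.imread("pics/scene0.png");a=im[165:250,265:360];cv2.imwrite("pics/crop2.png",cv2.resize(a,None,fx=7,fy=7,interpolation=cv2.INTER_CUBIC))
P=[[*(ctr+ey*.045),.138],[*(ctr+ey*.1),.055],[*t]];print((proj(cs,P)-[265,165])*7, (proj(c,P)-[285,172])*7)
```

```text
[[ 0.577   0.2412]
 [ 0.5705 -0.0157]
 [ 0.4616 -0.0116]
 [ 0.4687  0.2443]]
ctr [0.51945782 0.1145299 ] ey [0.02649936 0.99964883] yaw of ey deg 88.48152077544115
size 0.2569705171373422 0.10835220309342092
screw [0.5207 0.1595]
stop [0.5221 0.2145]
home_tail [0.5168 0.0146]
head seen [0.5212 0.1595 0.143 ] tail seen [ 0.5162 -0.0264  0.06  ] along -0.1409349429896529 0.0004393443005362984
[[389.30873233 181.67886421]
 [472.36805078 397.83651996]
 [133.62711296  40.34993614]] [[263.8083081  164.52754565]
 [127.1977014  189.82332296]
 [728.         219.        ]]
```

View pics/crop2.png

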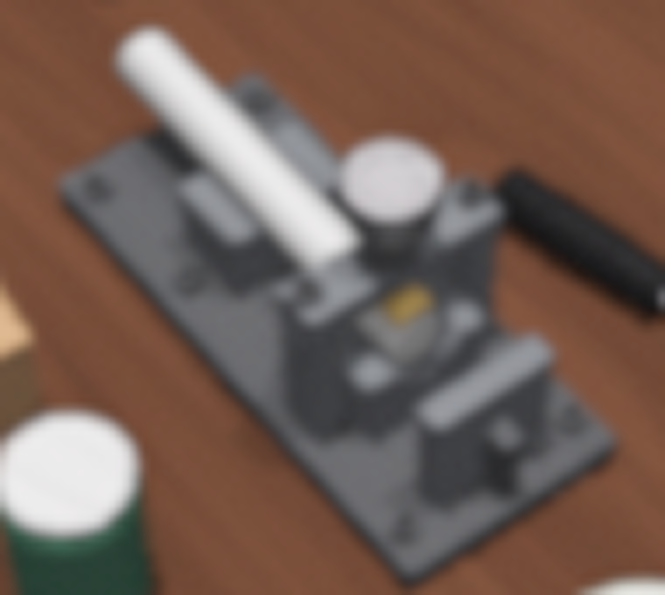

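The scene crop agrees with the top view: head top at crop (391,180), stop face at about (480,400), tail at (150,50). Fixture: centre (0.519, 0.1145), yaw of y 88.5°, screw (0.521, 0.1595). Tail is at y≈-0.026, so about 40 mm of travel. Moving behind the tail with the fingers shut.

arm_command(deltas=[0,0,0.724,0.268,0.494,-0.045,0,0,0,0.724,0.268,0.494,-0.045,0,0,0,0.724,0.268,0.494,-0.045,0,0,0,0.724,0.268,0.494,-0.045,0,0,0,0.724,0.268,0.494,-0.045,0,0,0,0.724,0.268,0.494,-0.045,0,0,0,0.724,0.268,0.494,-0.045,0,0,0,0.724,0.268,0.494,-0.045,0,0,0,0.724,0.268,0.494,-0.045,0,0,0,0.724,0.268,0.494,-0.045,0,0,0,0.724,0.268,0.494,-0.045,0,0,0,0.724,0.268,0.494,-0.045,0,0,0,0.724,0.268,0.494,-0.045,0,0,0,0.724,0.268,0.494,-0.045,0], force=20)

```text
clock: 1.5
position: [0.5147, -0.081, 0.2004]
ee_rot: [-2.251, -2.191, 0.002]
force: [0.3, -0.1, -0.1]
width: 0.005
gripper_force: 0.0
```

Run:
```python
from h import *
s=sensors.observe();c=optics.calibration("wrist");im=optics.get_image("wrist");cv2.imwrite("pics/w1.png",im)
print(s["joints"].round(3),s["position"].round(4))
print(proj(c,[[.521,.1595,.143],[.516,-.026,.055],[.522,.2145,.055],s["position"]]))
```

```text
[ 0.383  0.351 -0.426  1.856  0.174  0.972 -0.145] [ 0.5147 -0.081   0.2004]
[[ 316.4348564  -258.35983292]
 [ 317.54375951  129.22193512]
 [ 316.50432844 -225.4760492 ]
 [ 316.76902904  274.80910589]]
```

View pics/w1.png

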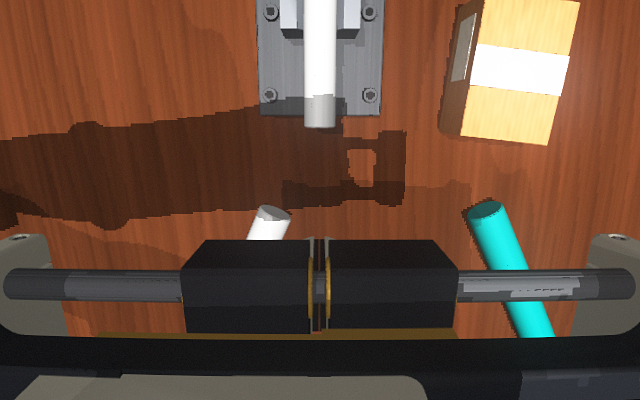

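Wrist view: the bar's tail is at (320,115–128), level with the fingers. The loose white bar's end is at (270,215) and turquoise at (487,212). I'll check the clearance from these before going down.

Run:
```python
from h import *
c=optics.calibration("wrist")
for n,uv,z in[("tail bottom",(320,128),.0425),("tail l",(304,120),.055),("tail r",(337,120),.055),("white end top",(272,207),.03),("white end r",(291,218),.017),("teal",(487,212),.02),("white low",(270,220),0.01)]:print(n,onz(c,uv,z).round(4))
```

```text
tail bottom [ 0.518  -0.0265  0.0425]
tail l [ 0.5054 -0.0192  0.055 ]
tail r [ 0.5317 -0.02    0.055 ]
white end top [ 0.4717 -0.0973  0.03  ]
white end r [ 0.4875 -0.1125  0.017 ]
teal [ 0.6773 -0.1111  0.02  ]
white low [ 0.4659 -0.1162  0.01  ]
```

arm_command(deltas=[0,0,0,0.0035,0.026,-0.04,0,0,0,0,0.0035,0.026,-0.08,0,0,0,0,0.0035,0.026,-0.12,0,0,0,0,0.0035,0.026,-0.147,0,0,0,0,0.0035,0.026,-0.147,0,0,0,0,0.0035,0.026,-0.147,0])

```text
clock: 2.15
position: [0.5185, -0.0554, 0.0542]
ee_rot: [-2.253, -2.189, 0.001]
force: [0.2, -0.1, 0.9]
width: 0.007
gripper_force: 0.0
```

arm_command(deltas=[0,0,0,0,0.003,0,0,0,0,0,0,0.006,0,0,0,0,0,0,0.009,0,0,0,0,0,0,0.012,0,0,0,0,0,0,0.014,0,0,0,0,0,0,0.0155,0,0,0,0,0,0,0.017,0,0,0,0,0,0,0.0185,0,0,0,0,0,0,0.02,0,0,0,0,0,0,0.0215,0,0,0,0,0,0,0.023,0,0,0,0,0,0,0.0245,0,0,0,0,0,0,0.026,0,0,0,0,0,0,0.0275,0,0])

```text
clock: 3.55
position: [0.5189, -0.0287, 0.0537]
ee_rot: [2.252, 2.188, -0.003]
force: [0.6, -6.7, 0.4]
width: 0.007
gripper_force: 3.6
```

arm_command(deltas=[0,0,0,0,0.002,0,0,0,0,0,0.0001,0.004,0,0,0,0,0,0.0001,0.006,0,0,0,0,0,0.0002,0.008,0,0,0,0,0,0.0002,0.01,0,0,0,0,0,0.0003,0.012,0,0,0,0,0,0.0003,0.014,0,0,0,0,0,0.0004,0.016,0,0,0,0,0,0.0004,0.018,0,0,0,0,0,0.0005,0.02,0,0,0,0,0,0.0005,0.022,0,0,0,0,0,0.0006,0.0235,0,0,0,0,0,0.0006,0.025,0,0])

```text
clock: 4.85
position: [0.5196, -0.0038, 0.0537]
ee_rot: [2.252, 2.188, -0.003]
force: [0.6, -8.1, 0.3]
width: 0.001
gripper_force: 3.9
```

Run:
```python
from h import *
c=optics.calibration("top");im=optics.get_image("top");s=sensors.observe();print(s["position"],s["force"],s["joints"].round(2))
cv2.imwrite("pics/t2.png",cv2.resize(im[165:235,280:400],None,fx=6,fy=6,interpolation=cv2.INTER_CUBIC))
```

```text
[ 0.51961868 -0.00343684  0.05376226] [ 1.4848233  -6.4744382  -0.75533652] [ 0.17  0.54 -0.36  2.    0.31  0.65 -0.42]
```

arm_command(deltas=[0,0,0,0,0.0006,0,0,0,0,0,0,0.0012,0,0,0,0,0,0,0.0018,0,0,0,0,0,0,0.0024,0,0,0,0,0,0,0.003,0,0,0,0,0,0,0.0036,0,0,0,0,0,0.0001,0.0042,0,0,0,0,0,0.0001,0.0048,0,0])

```text
clock: 5.7
position: [0.5197, 0.0009, 0.0537]
ee_rot: [2.252, 2.188, -0.003]
force: [2.5, -7.8, 1.1]
width: 0.008
gripper_force: 3.9
```

arm_command(deltas=[0,0,0,0,0.0005,0,0,0,0,0,0,0.001,0,0,0,0,0,0,0.0015,0,0,0,0,0,0,0.002,0,0,0,0,0,0,0.0025,0,0,0,0,0,0,0.003,0,0])

```text
clock: 6.3
position: [0.5198, 0.0029, 0.0538]
ee_rot: [2.252, 2.186, -0.004]
force: [0.8, -11.8, 2.2]
width: 0.005
gripper_force: 6.1
```

arm_command(deltas=[0,0,0,0,0.0004,0,0,0,0,0,0,0.0004,0,0])

```text
clock: 6.5
position: [0.5197, 0.0029, 0.0537]
ee_rot: [2.253, 2.186, -0.004]
force: [1.4, -11.4, 2.8]
width: 0.005
gripper_force: 6.0
```

Run:
```python
from h import *
im=optics.get_image("top");s=sensors.observe();print(s["position"],s["force"])
cv2.imwrite("pics/t3.png",cv2.resize(im[165:235,280:400],None,fx=6,fy=6,interpolation=cv2.INTER_CUBIC))
c=optics.calibration("top");print((proj(c,[[.5221,.2145,.055],[.5221,.2145,.0675],[.5168,.0146,.0675]])-[280,165])*6)
```

```text
[0.51976801 0.00293477 0.05375769] [  1.58018148 -13.02395107   2.01283988]
[[139.01491786 204.72175904]
 [137.77626092 200.69860544]
 [568.29873982 223.69787719]]
```

View pics/t3.png

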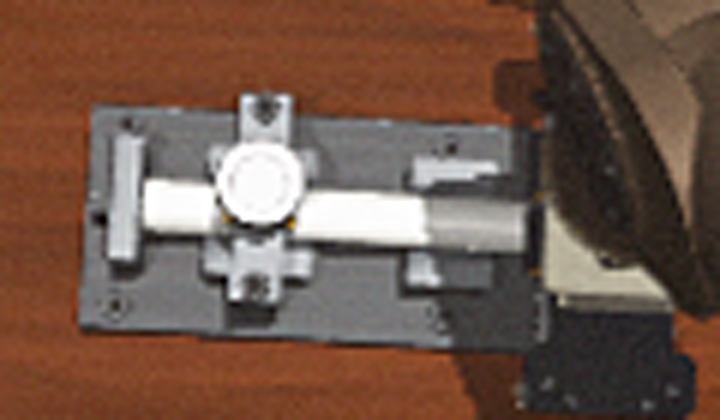

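The bar's end is at the stop (crop x≈143) and the arm has stalled, with force up from 7 to 12 N. One small confirming press.

arm_command(deltas=[0,0,0,0,0.0004,0,0,0,0,0,0,0.0008,0,0,0,0,0,0,0.0008,0,0])

```text
clock: 6.85
position: [0.5197, 0.0029, 0.0538]
ee_rot: [2.253, 2.185, -0.005]
force: [1.6, -14.0, 2.1]
width: 0.004
gripper_force: 7.2
```

The bar is home: no further motion while the force rose. Backing off, rising, then going over the screw with a counter-clockwise pre-turn to gain travel.

arm_command(deltas=[0,0,0,0,-0.01,0,0,0,0,0,-0.001,-0.03,0,0,0,0,0,-0.001,-0.03,0.05,0,0,0,0,-0.001,-0.03,0.1,40,0,0,0,-0.001,-0.03,0.14,80,0,0,0,-0.001,-0.03,0.176,91,0,0,0.1,0.001,0.02,0.176,91,0,0,0.2,0.001,0.07,0.176,91,0,0,0.3,0.001,0.11,0.176,91,0,0,0.4,0.001,0.15,0.176,91,0,0,0.5,0.001,0.155,0.176,91,0,0,0.6,0.001,0.155,0.176,91,0,0,0.7,0.001,0.155,0.176,91,0,0,0.8,0.001,0.155,0.176,91,0,0,0.9,0.001,0.155,0.176,91,0,0,1,0.001,0.155,0.176,91,0,0,1,0.001,0.155,0.176,91,0,0,1,0.001,0.155,0.176,91])

```text
clock: 8.65
position: [0.5203, 0.1623, 0.2295]
ee_rot: [-0.041, -3.141, -0.001]
force: [0.3, -0.2, 0.3]
width: 0.991
gripper_force: 0.0
```

Run:
```python
from h import *
s=sensors.observe();c=optics.calibration("wrist");im=optics.get_image("wrist");cv2.imwrite("pics/w2.png",im)
print(s["joints"].round(3),s["position"].round(4),s["ee_rot"].round(3),s["force"].round(2),s["ft_torque"].round(3))
print(proj(c,[[.521,.1595,.143],[.521,.1595,.123],[.5221,.2145,.055],s["position"]]))
cv2.imwrite("pics/t4.png",optics.get_image("scene"))
```

```text
[ 0.214  0.454 -0.85   1.741  0.374  1.119  0.792] [0.5203 0.1623 0.2295] [-4.100e-02 -3.141e+00 -1.000e-03] [ 0.35 -0.16  0.29] [ 0.106 -0.201 -0.029]
[[314.11007844 215.95819738]
 [314.45875743 207.95574669]
 [374.95752951 187.61732201]
 [318.04043176 272.17279831]]
```

View pics/w2.png

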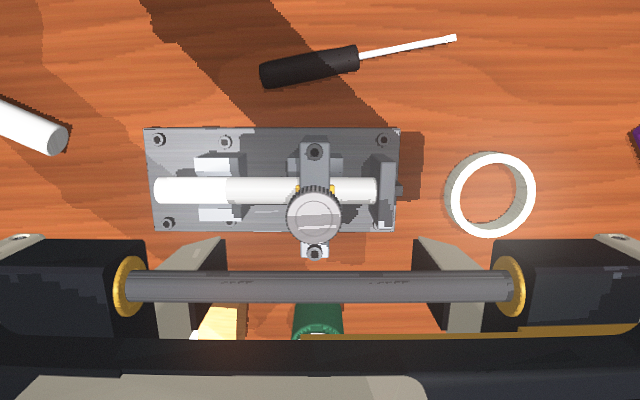

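Wrist view: head top centred at (313,216), against a prediction of (314,216), so the axis estimate holds to about 0.5 mm. The bar's end meets the stop at about (378,192). Clockwise lowers j7, so I'll pre-turn a further 80° and then descend around the head.

arm_command(deltas=[0,0,0.1,0.0007,-0.003,0,91,0,0,0.19,0.0007,-0.003,0,91,0,0,0.28,0.0007,-0.003,0,91,0,0,0.37,0.0007,-0.003,0,91,0,0,0.46,0.0007,-0.003,0,91,0,0,0.55,0.0007,-0.003,0,91,0,0,0.64,0.0007,-0.003,0,91,0,0,0.73,0.0007,-0.003,0,91,0,0,0.82,0.0007,-0.003,0,91,0,0,0.89,0.0007,-0.003,0,91,0,0,0.89,0.0007,-0.003,0,91,0,0,0.89,0.0007,-0.003,-0.03,91,0,0,0.89,0.0007,-0.003,-0.06,91,0,0,0.89,0.0007,-0.003,-0.08,91,0,0,0.89,0.0007,-0.003,-0.0925,91,0,0,0.89,0.0007,-0.003,-0.0925,91,0,0,0.89,0.0007,-0.003,-0.0925,91])

```text
clock: 10.45
position: [0.5215, 0.1599, 0.138]
ee_rot: [-1.987, 2.432, -0.0]
force: [0.4, -0.8, 0.8]
width: 0.995
gripper_force: 0.0
```

Run:
```python
from h import *
s=sensors.observe()
print({k:np.round(s[k],4) for k in("joints","position","ee_rot","force","ft_torque")})
R=cv2.Rodrigues(s["ee_rot"])[0];print(R.round(4))
```

```text
{'joints': array([ 0.3369,  0.6829, -1.0964,  1.8361,  0.6955,  1.0677,  1.9095]), 'position': array([0.5215, 0.1599, 0.138 ]), 'ee_rot': array([-1.9871e+00,  2.4324e+00, -1.0000e-04]), 'force': array([ 0.3883, -0.7534,  0.7689]), 'ft_torque': array([ 0.0964, -0.0452,  0.0274])}
[[-1.995e-01 -9.799e-01  6.000e-04]
 [-9.799e-01  1.995e-01  4.000e-04]
 [-5.000e-04 -5.000e-04 -1.000e+00]]
```

arm_command(deltas=[0,0,0,-0.0004,-0.0005,-0.002,60,0,0,0,-0.0004,-0.0005,-0.002,45,0,0,0,-0.0004,-0.0005,-0.002,40,0,0,0,-0.0004,-0.0005,-0.002,36,0,0,0,-0.0004,-0.0005,-0.002,30,0,0,0,-0.0004,-0.0005,-0.002,30,0,0,0,-0.0004,-0.0005,-0.002,30], force=30)

```text
clock: 11.15
position: [0.5208, 0.159, 0.1353]
ee_rot: [-1.989, 2.432, -0.0]
force: [7.2, -2.4, -0.9]
width: 0.435
gripper_force: 5.5
```

Run:
```python
from h import *
s=sensors.observe();print({k:np.round(s[k],4) for k in("position","force","ft_torque","width","gripper_force")})
```

```text
{'position': array([0.5208, 0.159 , 0.1353]), 'force': array([ 7.2376, -2.4156, -0.8627]), 'ft_torque': array([-0.3164, -2.1325,  0.0067]), 'width': np.float64(0.4353), 'gripper_force': np.float64(5.4819)}
```

arm_command(deltas=[0,0,0,0.0007,0.0003,0,30,0,0,0,0.0008,0.0003,0,30,0,0,0,0.0008,0.0003,0,30,0,0,0,0.0008,0.0003,0,30])

```text
clock: 11.55
position: [0.5219, 0.1588, 0.1353]
ee_rot: [1.988, -2.432, 0.001]
force: [2.4, -3.5, 2.1]
width: 0.409
gripper_force: 30.0
```

Run:
```python
from h import *
s=sensors.observe();print({k:np.round(s[k],4) for k in("position","force","ft_torque","width","gripper_force")})
```

```text
{'position': array([0.5219, 0.1588, 0.1353]), 'force': array([ 2.4035, -3.5082,  2.1139]), 'ft_torque': array([-0.518 , -0.4998, -0.0258]), 'width': np.float64(0.4088), 'gripper_force': np.float64(30.0002)}
```

arm_command(deltas=[0,0,-0.05,0,-0.0003,-0.00015,30,0,0,-0.1,0,-0.0003,-0.0003,30,0,0,-0.15,0,-0.0003,-0.00045,30,0,0,-0.2,0,-0.0003,-0.0006,30,0,0,-0.25,0,-0.0003,-0.00075,30,0,0,-0.3,0,-0.0003,-0.0009,30,0,0,-0.35,0,-0.0003,-0.00105,30,0,0,-0.4,0,-0.0003,-0.0012,30])

```text
clock: 12.35
position: [0.5219, 0.1588, 0.1341]
ee_rot: [-1.135, 2.929, -0.0]
force: [2.8, -4.3, 0.6]
width: 0.407
gripper_force: 30.0
```

```bash
cat > st.py <<'E'
from h import *
s=sensors.observe();R=cv2.Rodrigues(s["ee_rot"])[0]
print({k:np.round(s[k],4) for k in("clock","position","force","ft_torque","gripper_force")},"yaw",round(np.degrees(np.arctan2(R[1,0],R[0,0])),2),"j7",s["joints"][6].round(3),"tau7",s["joint_efforts"][6].round(3))
E
python3 st.py
```

```text
{'clock': np.float64(12.35), 'position': array([0.5219, 0.1588, 0.1341]), 'force': array([ 2.8469, -4.3201,  0.6174]), 'ft_torque': array([-0.3444, -0.5807,  0.0947]), 'gripper_force': np.float64(29.9976)} yaw -137.62 j7 1.372 tau7 1.279
```

arm_command(deltas=[0,0,-0.05,0.0005,-0.0008,-0.00015,30,0,0,-0.1,0.0005,-0.0008,-0.0003,30,0,0,-0.15,0.0005,-0.0008,-0.00045,30,0,0,-0.2,0.0005,-0.0008,-0.0006,30,0,0,-0.24,0.0005,-0.0008,-0.0007,30])

```text
clock: 12.85
position: [0.5219, 0.1588, 0.1334]
ee_rot: [-0.568, 3.09, 0.001]
force: [0.8, 0.0, 0.1]
width: 0.405
gripper_force: 30.0
```

```bash
python3 st.py; python3 -c "
from h import *
for i in range(3):
    optics.get_image('top')
    import runpy;runpy.run_path('st.py')"
```

```text
{'clock': np.float64(12.85), 'position': array([0.5219, 0.1588, 0.1334]), 'force': array([0.7517, 0.0152, 0.1475]), 'ft_torque': array([ 3.000e-04, -3.609e-01,  1.676e-01]), 'gripper_force': np.float64(29.9985)} yaw -159.17 j7 1.054 tau7 0.775
{'clock': np.float64(12.9), 'position': array([0.5219, 0.1588, 0.1334]), 'force': array([ 0.9638,  0.9238, -1.8585]), 'ft_torque': array([ 0.307, -0.387, -0.017]), 'gripper_force': np.float64(29.9993)} yaw -159.36 j7 1.051 tau7 0.762
{'clock': np.float64(12.95), 'position': array([0.5219, 0.1588, 0.1334]), 'force': array([0.1914, 0.7585, 0.091 ]), 'ft_torque': array([ 0.2483, -0.3258, -0.103 ]), 'gripper_force': np.float64(30.0007)} yaw -159.06 j7 1.056 tau7 -0.884
{'clock': np.float64(13.0), 'position': array([0.5219, 0.1588, 0.1334]), 'force': array([ 0.9428,  1.4171, -0.3351]), 'ft_torque': array([ 0.2694, -0.2966, -0.1642]), 'gripper_force': np.float64(30.0003)} yaw -158.94 j7 1.058 tau7 -0.355
```

Free running averages about 0.13 N m while turning; readings at rest mean little. I'll go on in small steps, reading the torque at the end of each motion. Each batch is small enough to stay safe even if contact comes straight away.

arm_command(deltas=[0,0,-0.033,0,0,-0.0001,30,0,0,-0.067,0,0,-0.0002,30])

```text
clock: 13.2
position: [0.5219, 0.1588, 0.1332]
ee_rot: [0.41, -3.115, -0.002]
force: [-0.0, -0.1, 0.3]
width: 0.408
gripper_force: 30.0
```

```bash
python3 st.py
```

```text
{'clock': np.float64(13.2), 'position': array([0.5219, 0.1588, 0.1332]), 'force': array([-0.0385, -0.0649,  0.2962]), 'ft_torque': array([ 0.2655, -0.3126,  0.1019]), 'gripper_force': np.float64(29.9987)} yaw -165.02 j7 0.968 tau7 0.926
```

arm_command(deltas=[0,0,-0.033,0,0,-0.0001,30,0,0,-0.067,0,0,-0.0002,30])

```text
clock: 13.4
position: [0.5219, 0.1588, 0.133]
ee_rot: [0.245, -3.132, -0.001]
force: [1.2, 1.2, 0.5]
width: 0.406
gripper_force: 30.0
```

```bash
python3 st.py
```

```text
{'clock': np.float64(13.4), 'position': array([0.5219, 0.1588, 0.133 ]), 'force': array([1.2243, 1.1863, 0.4849]), 'ft_torque': array([ 0.2118, -0.1983,  0.1764]), 'gripper_force': np.float64(29.9987)} yaw -171.06 j7 0.878 tau7 0.844
```

arm_command(deltas=[0,0,-0.033,0,0,-0.0001,30,0,0,-0.067,0,0,-0.0002,30])

```text
clock: 13.6
position: [0.5219, 0.1588, 0.1328]
ee_rot: [0.08, -3.14, -0.001]
force: [0.1, -0.0, 1.9]
width: 0.411
gripper_force: 30.0
```

```bash
python3 st.py
```

```text
{'clock': np.float64(13.6), 'position': array([0.5219, 0.1588, 0.1328]), 'force': array([ 0.1385, -0.0263,  1.9153]), 'ft_torque': array([ 0.1854, -0.2679,  0.1213]), 'gripper_force': np.float64(29.9988)} yaw -177.08 j7 0.789 tau7 0.829
```

arm_command(deltas=[0,0,-0.033,0,0,-0.0001,30,0,0,-0.067,0,0,-0.0002,30])

```text
clock: 13.8
position: [0.5219, 0.1588, 0.1326]
ee_rot: [-0.085, -3.14, -0.001]
force: [0.1, 0.4, 1.3]
width: 0.404
gripper_force: 30.0
```

```bash
python3 st.py
```

```text
{'clock': np.float64(13.8), 'position': array([0.5219, 0.1588, 0.1326]), 'force': array([0.0961, 0.4169, 1.3118]), 'ft_torque': array([ 0.1541, -0.1953,  0.1923]), 'gripper_force': np.float64(29.9989)} yaw 176.89 j7 0.699 tau7 0.808
```

arm_command(deltas=[0,0,-0.033,0,0,-0.0001,30,0,0,-0.067,0,0,-0.0002,30])

```text
clock: 14.0
position: [0.5219, 0.1588, 0.1325]
ee_rot: [-0.25, -3.132, -0.001]
force: [-0.2, 0.2, 3.0]
width: 0.409
gripper_force: 30.0
```

```bash
python3 st.py
```

```text
{'clock': np.float64(14.0), 'position': array([0.5219, 0.1588, 0.1325]), 'force': array([-0.2432,  0.2403,  2.9802]), 'ft_torque': array([ 0.1022, -0.1925,  0.1518]), 'gripper_force': np.float64(29.9989)} yaw 170.86 j7 0.61 tau7 0.786
```

arm_command(deltas=[0,0,-0.033,0,0,-0.0001,30,0,0,-0.067,0,0,-0.0002,30])

```text
clock: 14.2
position: [0.5219, 0.1589, 0.1324]
ee_rot: [0.415, 3.114, 0.001]
force: [-0.4, -0.7, 3.5]
width: 0.402
gripper_force: 30.0
```

```bash
python3 st.py
```

```text
{'clock': np.float64(14.2), 'position': array([0.5219, 0.1589, 0.1324]), 'force': array([-0.4059, -0.7374,  3.5446]), 'ft_torque': array([ 0.127 , -0.1221,  0.2187]), 'gripper_force': np.float64(29.9992)} yaw 164.83 j7 0.52 tau7 0.761
```

arm_command(deltas=[0,0,-0.033,0,0,-0.0001,30,0,0,-0.067,0,0,-0.0002,30])

```text
clock: 14.4
position: [0.5219, 0.1589, 0.1322]
ee_rot: [0.578, 3.088, 0.001]
force: [-0.5, -0.6, 4.0]
width: 0.411
gripper_force: 30.0
```

```bash
python3 st.py
```

```text
{'clock': np.float64(14.4), 'position': array([0.5219, 0.1589, 0.1322]), 'force': array([-0.4824, -0.614 ,  3.9714]), 'ft_torque': array([ 0.0514, -0.0927,  0.2159]), 'gripper_force': np.float64(29.9991)} yaw 158.81 j7 0.431 tau7 0.732
```

Torque is rising (.10–.18 → .22), and so is the upward force, so the foot bears. Rise so far is about 0.08. Smaller steps now.

arm_command(deltas=[0,0,-0.033,0,0,0,30])

```text
clock: 14.5
position: [0.5219, 0.1589, 0.1322]
ee_rot: [-0.657, -3.072, -0.001]
force: [0.2, -0.2, 2.8]
width: 0.407
gripper_force: 30.0
```

```bash
python3 st.py
```

```text
{'clock': np.float64(14.5), 'position': array([0.5219, 0.1589, 0.1322]), 'force': array([ 0.231 , -0.2079,  2.7806]), 'ft_torque': array([ 0.0633, -0.1697,  0.2283]), 'gripper_force': np.float64(29.9991)} yaw 155.84 j7 0.387 tau7 0.643
```

arm_command(deltas=[0,0,-0.033,0,0,0,30])

```text
clock: 14.6
position: [0.522, 0.1588, 0.1321]
ee_rot: [0.737, 3.054, 0.001]
force: [0.5, -0.2, 1.3]
width: 0.408
gripper_force: 30.0
```

```bash
python3 st.py
```

```text
{'clock': np.float64(14.6), 'position': array([0.522 , 0.1588, 0.1321]), 'force': array([ 0.4974, -0.1596,  1.2738]), 'ft_torque': array([ 0.1044, -0.2544,  0.3045]), 'gripper_force': np.float64(29.9989)} yaw 152.87 j7 0.343 tau7 0.647
```

arm_command(deltas=[0,0,-0.011,0,0,0,30])

```text
clock: 14.7
position: [0.5219, 0.1588, 0.1321]
ee_rot: [-0.763, -3.048, -0.001]
force: [-0.3, 1.1, 1.9]
width: 0.402
gripper_force: 30.0
```

```bash
python3 st.py
```

```text
{'clock': np.float64(14.7), 'position': array([0.5219, 0.1588, 0.1321]), 'force': array([-0.3081,  1.0896,  1.9402]), 'ft_torque': array([ 0.1809, -0.2208,  0.2909]), 'gripper_force': np.float64(30.0004)} yaw 151.9 j7 0.328 tau7 -0.524
```

arm_command(deltas=[0,0,-0.011,0,0,0,30])

```text
clock: 14.8
position: [0.5219, 0.1588, 0.132]
ee_rot: [-0.788, -3.041, -0.001]
force: [0.0, 1.0, 2.2]
width: 0.407
gripper_force: 30.0
```

```bash
python3 st.py
```

```text
{'clock': np.float64(14.8), 'position': array([0.5219, 0.1588, 0.132 ]), 'force': array([0.0396, 1.0133, 2.152 ]), 'ft_torque': array([ 0.3382, -0.2031,  0.2721]), 'gripper_force': np.float64(30.0)} yaw 150.94 j7 0.314 tau7 -0.029
```

The torque has settled at about 0.27–0.29 against a free 0.13, a rise of roughly 0.14, which is snug. Letting go and rising clear.

arm_command(deltas=[0,0,0,0,0,0,60,0,0,0,0,0,0,80,0,0,0,0,0,0,91,0,0,0,0,0,0,91,0,0,0,0,0,0,91,0,0,0,0,0,0.02,91,0,0,0,0,0,0.05,91,0,0,0,0,0,0.09,91,0,0,0,0,0,0.13,91,0,0,0,-0.05,-0.05,0.15,91,0,0,0,-0.1,-0.1,0.15,91,0,0,0,-0.13,-0.15,0.15,91,0,0,0,-0.13,-0.2,0.15,91,0,0,0,-0.13,-0.25,0.15,91,0,0,0,-0.13,-0.25,0.15,91])

```text
clock: 16.3
position: [0.3909, -0.094, 0.2824]
ee_rot: [0.792, 3.039, -0.002]
force: [1.0, -0.5, -1.1]
width: 0.993
gripper_force: 0.0
```

```bash
python3 st.py
python3 - <<'E'
from h import *
a=optics.get_image("top")[165:235,280:400];b=optics.get_image("scene")[165:250,265:360]
r=lambda i:cv2.resize(i,(390,300*len(i)//len(i)),interpolation=cv2.INTER_CUBIC)
cv2.imwrite("pics/end.png",np.hstack([r(a),r(b)]))
E
```

```text
{'clock': np.float64(16.3), 'position': array([ 0.3909, -0.094 ,  0.2824]), 'force': array([ 1.0171, -0.4884, -1.0917]), 'ft_torque': array([ 0.045 , -0.2379,  0.0185]), 'gripper_force': np.float64(0.0)} yaw 150.8 j7 1.119 tau7 -2.071
```

View pics/end.png

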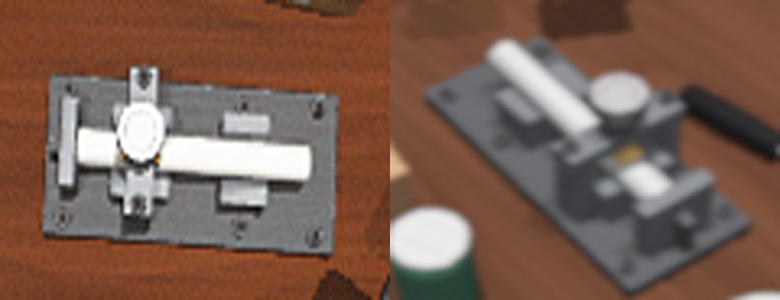

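The bar's end meets the stop (left panel, 78,148), the brass foot is down on the bar (right panel, 627,155), and the robot is clear. Handing in.

```bash
python3 -c "
from cell import arm;print(arm.sign_off())"
```

```text
the job is handed in; nothing more can be done
None
```

The bar is home against the end stop. The clamp screw is nipped up to an estimated torque rise of 0.14 N m (readings noisy, about ±0.03), the gripper is clear, and the job was handed in at about 16 s.

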